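# Load and clamp the filter well of a microscope light base

## Task

On the cream microscope light base, put the brass spacer ring into the round well first and then the blue glass filter flat on top of it, without dropping the glass from any height. Then swing the retaining-ring arm over the well as far as it goes and screw the ring clockwise by its red peg, fully home, so that it clamps the stack. Leave everything else where it is, the objective and the dust cap on the deck included.

Things in the scene. Friction and masses are not known exactly. Their poses are not given: they have to be found in the camera images.
- well (a point): Centre of the mouth of the round well (50 mm wide, 14 mm deep, with a 3 mm chamfer at the mouth, black rim, pale floor), level with the deck of the cream light base. The base is a fixed flat-topped box, 240 (x) x 360 (y) mm, its deck 40 mm above the bench; the well is at the centre of the deck. z is up, x and y lie along the base's edges; the base may stand turned by a small angle. Nothing but the parts, two bystanders and the swing arm stands on the deck.
- post (a point): Point on the vertical axis of the arm's pivot post, 18 mm above the deck, 80 mm from the well along the base's +x (away from the robot). The post is 26 mm wide; its top is 17 mm above the deck.
- swing (a joint): Angle in rad of the flat dark-steel swing arm about the post. 0: against its stop, with the retaining ring exactly over the well. Grows to 2.0 as the arm swings away, counter-clockwise seen from above, towards the base's -y side. The arm is stiff (about 7 N pushed at the ring) and stays where it is left. Its underside is 6 mm above the deck, its top 16 mm; it ends in a round eye of 34 mm outer radius about ring_axis.
- ring_axis (a point): Point on the vertical axis of the retaining ring, at half the thickness of the arm (11 mm above the deck), 80 mm from the post; it moves with the arm. The knurled aluminium ring (53 mm wide, 32 mm opening) turns in the arm's eye; its top is 33 mm above the deck at ring reading 0 and sinks 2.25 mm per rad.
- ring (a joint): Angle in rad of the retaining ring in the arm: grows as it is turned clockwise seen from above and screws down 2.25 mm per rad. 4.0: fully home against its stop. It turns easily (about 1.5 N at the peg) and stays where it is left; starts between 0 and 0.8.
- peg_mid (a point): Middle of the upright red peg at the end of the ring's short crank bar, 38 mm from the ring's axis; the peg is a free-turning sleeve, 10 mm thick, and stands 18 mm out of the bar, whose top is level with the ring's top face (this point is 9 mm above that face, 9 mm below the peg's top). The bar is 10 mm wide, 6 mm thick and clears the arm. The peg turns and sinks with the ring. Fully home with the arm over the well, it is on the robot's side of the ring (base -x).
- lip: Sprung brass pressing lip under the ring, 38 mm wide; origin at the centre of its underside, which is 4 mm above the deck at ring reading 0 and sinks with the ring. It meets the top of a full, seated stack at about 2.7 rad and then springs back, 2 N per mm, pressing with about 6 N at home.
- spacer_mid (a point): Centre (half-way up) of the loose brass spacer ring, 44 mm outside, 30 mm inside, 6 mm thick; lies flat on the deck at the start.
- spacer: The same spacer ring; origin at the centre of its underside, z up.
- filter_mid (a point): Centre (half-way up) of the loose blue glass filter disc, 44 mm across, 6 mm thick, 25 g; lies flat on the deck at the start. In place, the top of the stack is 2 mm below the deck.
- filter: The same filter disc; origin at the centre of its underside, z up.
- objective_mid (a point): Bystander: small steel objective lens standing at a far corner of the deck, 24 mm wide, 40 mm tall; centre.
- dust_cap_mid (a point): Bystander: black dust cap lying at the robot's edge of the deck, 30 mm wide, 10 mm tall; centre.
- bottle1_mid (a point): Bystander: amber sample bottle with white cap on the bench, 44 mm wide, 85 mm tall; centre.
- bottle2_mid (a point): Bystander: a second amber bottle like it.
- dish_mid (a point): Bystander: clear shallow dish on the bench, 90 mm wide, 14 mm tall; centre.
- driver_grip (a point): Bystander: handle of a 160 mm screwdriver lying on the bench.
There are look-alikes about, which are no part of the job. Of the things that look like the filter, the smaller one is meant.

How it is judged:
By the outcome, as a careful person would: the job done as asked, in the order asked, and still so for the second after the job is handed in, with the robot touching nothing.
It also fails if it takes over 72 s, if anything falls off the work surface, if the arm or the gripper's body presses on something with over 40 N, if the wrist force passes 120 N, or if a joint passes its speed limit or range.

## Robot

A 7-joint arm with a two-finger parallel gripper is mounted at the origin on the work surface. World frame = base frame: x ahead of the robot, y to its left, z up, the work surface at z = 0. Lengths are in m, angles in rad, forces in N, time in s.
With the tool pointing down it reaches from about 0.425 to 0.875 m from the base axis. Payload 8.4 kg.
Tool frame: the origin (TCP) lies at the very end of the fingers, on their centre line; the grasp point (between the pads) lies behind it (r.grasp_offset is the z of the grasp point in the tool frame, in m); z points along the fingers, y is the line along which they close (so a half turn about z gives the same grasp; the last joint's range is limited). The gripper opens to 87 mm and grips with 3 to 60 N. Pads are 19 mm wide; open, the fingers measure 117 mm over their backs; the gripper's body (75 mm by 190 mm) begins 51 mm behind the grasp point.
Start: joints at [-1.337, 0.333, 0.04, 1.465, -0.013, 1.343, -0.059], TCP at [0.212, 0.614, 0.223] pointing down, gripper open.
Joint ranges: [-2.58, 2.58], [-0.38, 2.09], [-1.3, 1.39], [0.25, 2.4], [-1.5, 4.64], [0.08, 2.09], [-2.65, 2.65]. Speed limits (rad/s): [2.22, 2.22, 2.79, 2.79, 3.14, 3.14, 3.14].

## Interface

Orientations are given as a unit quaternion [w, x, y, z].
In Python, from rig import r gives the robot as it stands. Calls block until the motion is done:
- r.movep(position, orientation): joint-space move of the TCP to a pose.
- r.movel(position, attitude=None, v=0.15): straight line of the TCP; attitude=None keeps the orientation; v is the mean speed in m/s.
- r.movej(angles): joint-space move.
- r.open() and r.close_gripper(): open the fingers fully, or close them until they stop; the grip force is fixed at half the most.
- r.dwell(seconds).
- r.inverse_kinematics(position, orientation): joint angles nearest the present ones, or None.
- r.get_state(): the state.
- r.get_image(name): name is "scene" or "side" or "wrist"; returns a dict with "pixels" (384x512x3 uint8, blue, green, red), "K" (3x3 intrinsics, pixels), "R" (3x3) and "t" (3): a world point X has camera coordinates R X + t. Camera axes: x right, y down, z forward; pixel columns grow to the right and rows downward; lengths in m; the calibration is good to about 2 mm. The wrist camera is an equidistant fisheye: a pixel r from the principal point sees the ray r / f radians off the axis. A picture is of the moment at which its call begins. There is no depth.
A pose or a line that the arm cannot do raises r.Unreachable and nothing moves.
- r.sign_off(): hands the job in; it is judged then, once.
The state is a dict: "t": time; "joint_positions": joint angles; "qvel": joint speeds; "joint_efforts": joint torques, N m; "eef_pos": TCP position; "orientation": TCP orientation; "wrist_force": force on the tool from outside, world axes, zero at the start; "torque": the same for the moment, N m; "finger_gap": finger opening in m; "grip_force": force on a finger pad.
Only numpy, scipy, OpenCV 4.12 (cv2) and the standard library are available. Lean on these libraries where they do the work, as an engineer would, in place of code of your own. Each camera call takes 0.05 s, during which the arm holds its last target. There are 200 camera calls.

## Working session

There is one attempt and no reset: what is moved stays moved. The work goes in short steps, each a Python script; the robot and the scene stay as the last script left them, time stands still between calls to the robot, and variables do not carry over. Pictures are saved under pics/ and viewed, at most 13 in all, crops included, and the job is handed in when it is done.

```bash
ls; mkdir -p pics; python3 - <<'E'
from rig import r
import cv2,numpy as np
s=r.get_state();print(s,r.grasp_offset)
for n in("scene","side","wrist"):
    im=r.get_image(n);cv2.imwrite(f"pics/{n}0.png",im["pixels"]);print(n,im["K"],im["R"],im["t"])
a=cv2.imread("pics/scene0.png");b=cv2.imread("pics/side0.png")
cv2.imwrite("pics/both0.png",cv2.resize(np.hstack([a,b]),(800,300)))
E
```

```text
pics
{'t': 0.0, 'joint_positions': array([-1.3372175 ,  0.33390041,  0.03986469,  1.46629501, -0.01341023,
        1.34330628, -0.05848151]), 'qvel': array([-0.00088189,  0.00062035, -0.00097074, -0.00044039,  0.00063161,
        0.00288364,  0.00056154]), 'joint_efforts': array([-4.49190748e-04, -6.56355000e+01,  1.33481674e+00, -4.03800595e+01,
       -5.98771591e-02,  4.49318625e-02,  1.72801201e-04]), 'eef_pos': array([0.21219779, 0.61387488, 0.22165432]), 'orientation': array([-8.74484396e-05,  1.65619082e-01,  9.86189457e-01, -8.16897490e-04]), 'wrist_force': array([ 0.53718925,  0.0051366 , -0.80181237]), 'torque': array([-0.00550165, -0.01555294, -0.03447373]), 'grip_force': 0.0, 'finger_gap': 0.08681324403313681} -0.0187
scene [[358.63371442   0.         260.91616515]
 [  0.         358.63371442 191.80382689]
 [  0.           0.           1.        ]] [[-0.47147884  0.88173633  0.015772  ]
 [ 0.52300708  0.29397088 -0.80002795]
 [-0.71005021 -0.36894738 -0.59975539]] [ 0.24116086 -0.16463153  1.42453186]
side [[355.61364188   0.         254.02399046]
 [  0.         355.61364188 193.89264789]
 [  0.           0.           1.        ]] [[ 0.8887827  -0.45831988  0.00286432]
 [-0.29568892 -0.57815822 -0.76046113]
 [ 0.35019048  0.67503775 -0.64937713]] [-0.44132003  0.21039798  0.80624934]
wrist [[297.31863964   0.         254.56258612]
 [  0.         297.31863964 188.4239367 ]
 [  0.           0.           1.        ]] [[ 0.32740185  0.94488392 -0.00154938]
 [ 0.90994531 -0.314853    0.2699391 ]
 [ 0.25457329 -0.08978841 -0.96287615]] [-0.64994196 -0.03333246  0.39169158]
```

View pics/scene0.png

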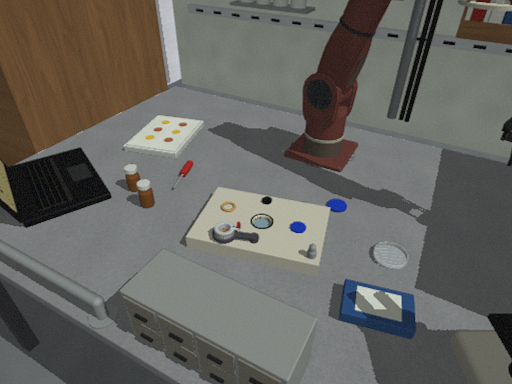

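View pics/side0.png

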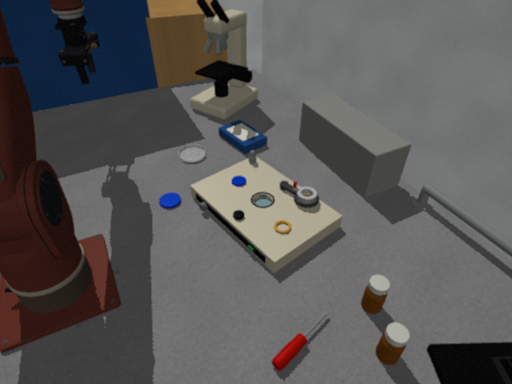

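The scene view shows:
- well at (262,221)
- brass spacer at (228,207)
- small blue filter on the deck at (298,227), with a larger look-alike on the bench at (337,205)
- retaining ring at (224,232), red peg at (238,225), post near (253,237)
- objective at (312,251), dust cap at (267,200)

The side view agrees, with the well at (262,200), spacer at (283,227), filter at (239,181) and ring at (306,196).

Next I'll cast rays.

```bash
cat > h.py <<'E'
import numpy as np,cv2
from scipy.spatial.transform import Rotation as Rn
def ray(im,uv,fish=False):
    K,R,t=im["K"],np.array(im["R"]),np.array(im["t"])
    x=(uv[0]-K[0,2])/K[0,0];y=(uv[1]-K[1,2])/K[1,1]
    if fish:
        th=np.hypot(x,y);d=np.array([x,y,0])/max(th,1e-9)*np.sin(th);d[2]=np.cos(th)
    else:d=np.array([x,y,1.])
    return -R.T@t,R.T@d
def onz(im,uv,z,fish=False):
    c,d=ray(im,uv,fish);return c+d*(z-c[2])/d[2]
def proj(im,X,fish=False):
    p=np.array(im["R"])@X+im["t"];K=im["K"]
    if fish:
        rr=np.hypot(p[0],p[1]);th=np.arctan2(rr,p[2]);q=p[:2]/max(rr,1e-9)*th
    else:q=p[:2]/p[2]
    return q*K[0,0]+K[:2,2]
def blobs(m,amin=8):
    n,_,st,c=cv2.connectedComponentsWithStats(m.astype(np.uint8))
    return [(c[i],st[i,4]) for i in range(1,n) if st[i,4]>=amin]
def hsv(px,lo,hi):
    return cv2.inRange(cv2.cvtColor(px,cv2.COLOR_BGR2HSV),np.array(lo),np.array(hi))>0
BLUE=((105,150,60),(130,255,255));GOLD=((10,110,90),(28,255,255));RED=((0,170,80),(6,255,255))
def down(yaw): # tool down, closing axis (tool y) along yaw
    y=np.array([np.cos(yaw),np.sin(yaw),0]);z=np.array([0,0,-1.])
    q=Rn.from_matrix(np.c_[np.cross(y,z),y,z]).as_quat();return np.r_[q[3],q[:3]]
E
python3 - <<'E'
from h import *;from rig import r
for n in("scene","side"):
    im=r.get_image(n);px=im["pixels"]
    for nm,c,z in(("blue",BLUE,.046),("gold",GOLD,.046),("red",RED,.08)):
        for b,a in blobs(hsv(px,*c)):
            p=onz(im,b,z)
            if .3<p[0]<.9 and abs(p[1])<.5: print(n,nm,b.round(1),a,p.round(4))
    m=hsv(px,(15,20,120),(35,110,255)).astype(np.uint8)
    cs,_=cv2.findContours(m,0,1)
    seed={"scene":(280,215),"side":(270,180)}[n]
    for c in cs:
        if cv2.contourArea(c)>1500:
            P=np.array([onz(im,q[0],.04)[:2] for q in c],np.float32)
            print(n,"cream",cv2.contourArea(c),c[:,0].mean(0),cv2.minAreaRect(P))
E
```

```text
scene blue [336.8 205. ] 196 [0.3614 0.1769 0.046 ]
scene blue [297.8 226.9] 130 [0.5078 0.1131 0.046 ]
scene blue [375.8 310.5] 1474 [0.6727 0.3698 0.046 ]
scene gold [133.6 179.3] 92 [ 0.5577 -0.4452  0.046 ]
scene gold [147.5 196.1] 118 [ 0.6039 -0.3444  0.046 ]
scene gold [228.  206.4] 60 [ 0.5262 -0.1035  0.046 ]
scene gold [224.2 229.5] 13 [ 0.6157 -0.059   0.046 ]
scene red [186.5 167.7] 88 [ 0.4582 -0.3037  0.08  ]
scene red [238.5 224.7] 11 [ 0.6119 -0.015   0.08  ]
scene cream 8290.5 [262.75193798 229.20155039] ((0.5444973111152649, 0.014183685183525085), (0.27467888593673706, 0.36161643266677856), 12.407478332519531)
side blue [245.7 138.6] 405 [0.6236 0.3082 0.046 ]
side blue [238.5 180.6] 109 [0.5038 0.1121 0.046 ]
side blue [169.6 200.1] 258 [0.3013 0.1202 0.046 ]
side gold [282.1 226.6] 107 [ 0.5215 -0.1045  0.046 ]
side red [294.5 184. ] 10 [ 0.6148 -0.0094  0.08  ]
side red [289.  351.6] 531 [ 0.36   -0.3958  0.08  ]
side cream 7099.5 [269.45283019 202.66307278] ((0.5296167135238647, 0.014817103743553162), (0.24398469924926758, 0.3639245927333832), 12.367475509643555)
```

View pics/wrist0.png

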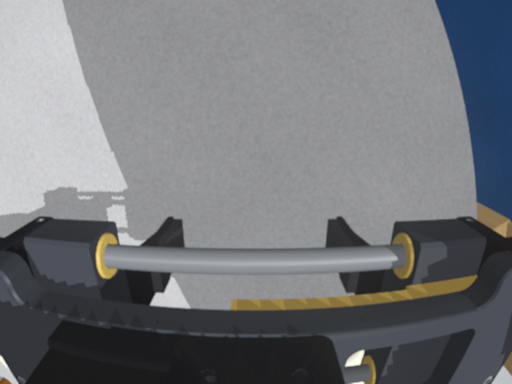

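The wrist view shows only bench, with the two fingertips near (150,270) and (350,270). The base is yawed about +12.4° with its centre near (0.53, 0.015). I'll take a look from above with the wrist camera.

```bash
python3 - <<'E'
from h import *;from rig import r
s=r.get_state();im=r.get_image("wrist")
q=s["orientation"];Rt=Rn.from_quat([*q[1:],q[0]]).as_matrix()
c=-im["R"].T@im["t"];off=Rt.T@(c-s["eef_pos"]);print("cam in tool",off,"axis",Rt.T@im["R"][2])
yaw=np.radians(102.4);o=down(yaw);R2=Rn.from_quat([*o[1:],o[0]]).as_matrix()
ax=R2@(Rt.T@im["R"][2])
# aim camera axis at the deck centre
z=.30
d=(R2@off);h=z+d[2]-.04;hit=d[:2]+ax[:2]/-ax[2]*h
p=np.r_[np.array([.535,.012])-hit,z];print(p,r.inverse_kinematics(p,o))
try:r.movep(p,o)
except r.Unreachable as e:
    print("unreach");o=down(yaw+np.pi)
im=r.get_image("wrist");cv2.imwrite("pics/w1.png",im["pixels"])
np.savez("w1.npz",**{k:im[k] for k in im})
print(r.get_state()["t"])
E
```

```text
cam in tool [ 0.07315989  0.00077743 -0.16342021] axis [-2.69830643e-01 -2.36933093e-04  9.62907767e-01]
[0.49071287 0.00157351 0.3       ] [-0.81461767 -0.07067669  0.69331666  1.74506201  0.04547248  1.45104995
  1.65925186]
2.7583
```

View pics/w1.png

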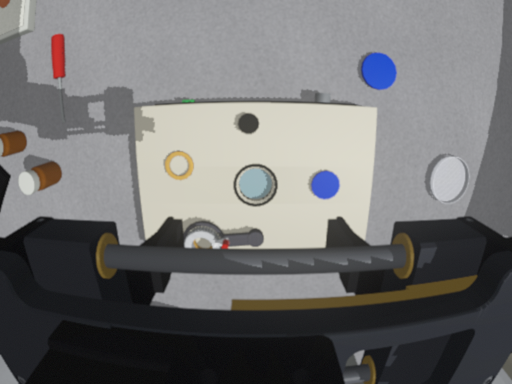

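The wrist view shows the well at (255,185), spacer (179,165), filter (325,185), dust cap (248,123), ring (205,237), post (256,238) and peg (224,246).

```bash
python3 - <<'E'
from h import *
im=dict(np.load("w1.npz"));px=im["pixels"]
def rep(nm,m,z,box):
    M=np.zeros(m.shape,bool);x0,x1,y0,y1=box;M[y0:y1,x0:x1]=m[y0:y1,x0:x1]
    cs,_=cv2.findContours(M.astype(np.uint8),0,1);c=max(cs,key=cv2.contourArea)
    P=np.array([onz(im,q[0],z,True)[:2] for q in c],np.float32)
    print(nm,cv2.minEnclosingCircle(P),cv2.fitEllipse(P));return P
g=cv2.cvtColor(px,cv2.COLOR_BGR2GRAY)
rep("filter",hsv(px,*BLUE),.043,(300,350,160,210))
rep("spacer",hsv(px,*GOLD),.043,(155,205,145,190))
rep("rim",g<90,.04,(225,285,155,212))
rep("cap",g<70,.045,(230,265,109,138))
rep("peg",hsv(px,(0,130,60),(8,255,255)),.085,(200,250,225,265))
# cream deck: left,right & near edges above row 200
m=hsv(px,(12,15,110),(40,120,255))
def edge(pts):
    P=np.array([onz(im,p,.04,True)[:2] for p in pts],np.float32);v=cv2.fitLine(P,cv2.DIST_HUBER,0,.01,.01).ravel();return v
L=[];R=[];T=[]
for y in range(125,200,3):
    w=np.where(m[y,100:420])[0]+100;L.append((w[0],y));R.append((w[-1]+1,y))
for x in list(range(200,235,3))+list(range(262,310,3)): T.append((x,np.where(m[80:150,x])[0][0]+80))
for n,e in("L",L),("R",R),("T",T):
    v=edge(e);print(n,v,np.degrees(np.arctan2(v[1],v[0])))
cv2.imwrite("pics/w1c.png",cv2.resize(px[150:262,140:352],None,fx=3.7,fy=3.7,interpolation=cv2.INTER_CUBIC))
E
```

```text
filter ((0.5064334273338318, 0.11368224024772644), 0.02040875144302845) ((0.506328284740448, 0.11358790099620819), (0.03858527913689613, 0.039637718349695206), 155.0746307373047)
spacer ((0.5241039991378784, -0.10475502163171768), 0.02130032517015934) ((0.5239038467407227, -0.10461156070232391), (0.040058307349681854, 0.04109630733728409), 176.81832885742188)
rim ((0.5299867987632751, 0.012183834798634052), 0.031510453671216965) ((0.5301238894462585, 0.012102324515581131), (0.06093928962945938, 0.06185945123434067), 2.2979891300201416)
cap ((0.44310227036476135, -0.01726580411195755), 0.01270427368581295) ((0.44321227073669434, -0.0172077976167202), (0.023380097001791, 0.024482667446136475), 11.798925399780273)
peg ((0.6129546165466309, -0.014106396585702896), 0.006887334864586592) ((0.6135170459747314, -0.013753953389823437), (0.007491714786738157, 0.013363668695092201), 80.42650604248047)
L [ 0.97785306  0.20929252  0.5370617  -0.1712223 ] 12.080894
R [0.97621995 0.21678233 0.45421684 0.1807597 ] 12.520113
T [ 0.21076524 -0.9775367   0.41102946 -0.00923863] -77.832794
```

View pics/w1c.png

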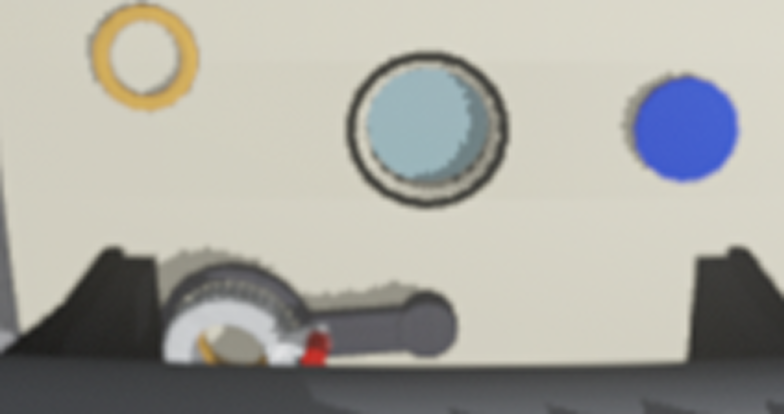

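The crop confirms the well is empty, with the ring on the -y side and the peg towards the post. The radii fit the given sizes and yaw is about 12.25°. I'll place the spacer first.

```bash
cat >> h.py <<'E'
YAW=np.radians(12.25);O=down(YAW+np.pi/2);WELL=np.array([.530,.0121])
SP=np.array([.5240,-.1047]);FI=np.array([.5063,.1136])
def bw(x,y): # base xy (rel. well) -> world
    c,s=np.cos(YAW),np.sin(YAW);return WELL+np.array([c*x-s*y,s*x+c*y])
def st(r,tag=""):
    s=r.get_state();print(tag,"t%.2f"%s["t"],s["eef_pos"].round(4),"gap %.4f grip %.1f"%(s["finger_gap"],s["grip_force"]),s["wrist_force"].round(1))
def pick(r,p,z):
    r.movep([*p,.10],O);r.movel([*p,z],v=.08);st(r,"down");r.close_gripper();st(r,"closed")
    r.movel([*p,.075],v=.15);st(r,"lift")
E
python3 - <<'E'
from h import *;from rig import r
pick(r,SP,.0425)
if .042<r.get_state()["finger_gap"]<.046:
    r.movel([*WELL,.075],v=.2);r.movel([*WELL,.0415],v=.06);st(r,"place");r.open()
    r.movel([*WELL,.10],v=.2);p=bw(-.02,.09);r.movep([*FI,.20],O);st(r)
    for n in("wrist","scene","side"):
        im=r.get_image(n);np.savez(n+"2.npz",**{k:im[k] for k in im});cv2.imwrite(f"pics/{n}2.png",im["pixels"])
E
```

```text
down t4.54 [ 0.5243 -0.1049  0.0428] gap 0.0871 grip 0.0 [0.4 0.4 0.5]
closed t5.38 [ 0.524  -0.1047  0.0425] gap 0.0417 grip 30.0 [-0.4  0.4  0.4]
lift t5.74 [ 0.5245 -0.1045  0.0755] gap 0.0417 grip 30.0 [-0.2  0.2 -1.2]
```

```bash
python3 - <<'E'
from h import *;from rig import r
ims=[r.get_image(n)["pixels"] for n in("wrist","side")]
a=cv2.resize(ims[0],(448,336));b=cv2.resize(ims[1][150:270,180:340],(448,336),interpolation=cv2.INTER_CUBIC)
cv2.imwrite("pics/h3.png",np.vstack([np.hstack([a,b])])[:, :]) ;cv2.imwrite("pics/h3.png",cv2.resize(np.hstack([a,b]),(800,300)))
E
```

```text
(no output)
```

View pics/h3.png

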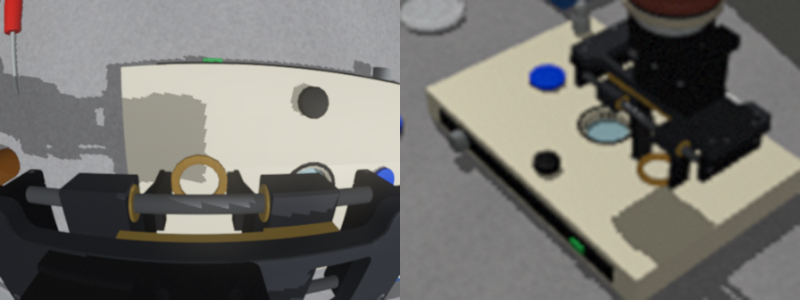

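The spacer is held level, near (200,175) in the wrist half of the picture. It sits slightly towards the robot from the pads. I'll measure that offset.

```bash
cat >> h.py <<'E'
def fitc(P):
    A=np.c_[2*P,np.ones(len(P))];s=np.linalg.lstsq(A,(P**2).sum(1),rcond=None)[0]
    return s[:2],np.sqrt(s[2]+s[:2]@s[:2])
def held(r,col,z,off=0.):
    """centre of the gripped disc from the upper outer contour in the wrist picture, tool-relative base xy"""
    im=r.get_image("wrist");px=im["pixels"];e=r.get_state()["eef_pos"]
    u=proj(im,np.r_[e[:2],e[2]],True);m=hsv(px,*col);m[int(u[1])+15:]=0;m[:,:int(u[0])-60]=0;m[:,int(u[0])+60:]=0
    # upper outer edge: first mask pixel in each column
    pts=[(x,np.where(m[:,x])[0][0]-.5) for x in range(512) if m[:,x].sum()>2]
    P=np.array([onz(im,p,e[2]+z,True)[:2] for p in pts])-e[:2]
    c,s=np.cos(YAW),np.sin(YAW);P=P@np.array([[c,-s],[s,c]])
    top=P[:,0].min();print("tcp px",u.round(1),"n",len(P),"fit",*fitc(P[P[:,0]<top+.015]),"min x",top)
    return im
E
python3 - <<'E'
from h import *;from rig import r
held(r,((8,60,50),(30,255,255)),.0035);st(r)
E
```

```text
tcp px [254.  231.5] n 74 fit [-0.001431    0.00014858] 0.021147156923032723 min x -0.023093967377058433
 t5.89 [ 0.5235 -0.1045  0.0744] gap 0.0418 grip 30.0 [ 0.3 -0.1  0.1]
```

```bash
python3 - <<'E'
from h import *;from rig import r
p=bw(.0012,0)
r.movel([*p,.075],v=.2);r.movel([*p,.0415],v=.06);st(r,"place");r.open();st(r,"open")
r.movel([*p,.09],v=.2);r.movep([*FI,.16],O);st(r)
for n in("wrist","scene","side"):
    im=r.get_image(n);np.savez(n+"2.npz",**{k:im[k] for k in im})
im=dict(np.load("wrist2.npz"));a=im["pixels"]
b=np.load("scene2.npz")["pixels"]
cv2.imwrite("pics/c4.png",np.hstack([cv2.resize(a,(400,300)),cv2.resize(b[180:270,180:300],(400,300),interpolation=cv2.INTER_CUBIC)]))
m=hsv(a,*BLUE)
for c in blobs(m,200):print("blue",c,onz(im,c[0],.046,True))
E
```

```text
place t7.33 [0.531  0.0121 0.041 ] gap 0.0419 grip 30.0 [-0.1 -0.5 -0.4]
open t8.33 [0.5311 0.0124 0.0415] gap 0.0871 grip 0.0 [ 0.6  0.4 -0.6]
 t9.29 [0.5058 0.1139 0.1594] gap 0.0869 grip 0.0 [-0.4 -0.5  0.1]
blue (array([339.81306909,  18.55329405]), np.int32(1867)) [0.32961029 0.15846184 0.046     ]
blue (array([253.57550452, 183.05080028]), np.int32(1437)) [0.50517625 0.11303952 0.046     ]
```

View pics/c4.png

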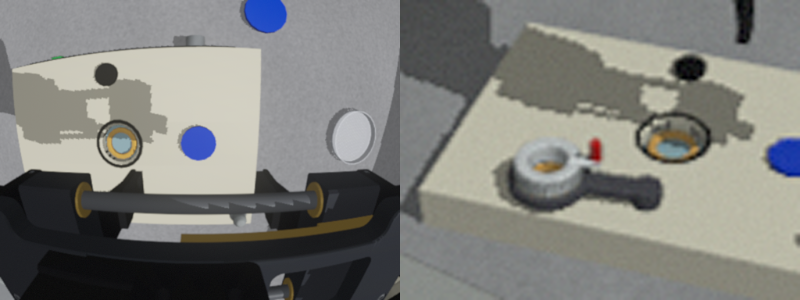

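The spacer is flat in the well, at (120,143) in the wrist half. Next is the filter.

```bash
python3 - <<'E'
from h import *;from rig import r
pick(r,np.array([.5058,.1133]),.0437)
im=held(r,BLUE,.0022)
cv2.imwrite("pics/f5.png",im["pixels"])
E
```

```text
down t10.64 [0.506  0.1132 0.0439] gap 0.0871 grip 0.0 [-0.2  1.5  0.7]
closed t11.48 [0.5058 0.1133 0.0437] gap 0.0412 grip 30.0 [-1.   0.9  0.9]
lift t11.84 [0.5062 0.1136 0.0754] gap 0.0416 grip 30.0 [-0.   0.2 -0.5]
tcp px [254.1 230.6] n 72 fit [-7.66492690e-04 -7.50378684e-06] 0.020541414614068294 min x -0.021591480698314305
```

```bash
python3 - <<'E'
from h import *;from rig import r
p=bw(.0007,0)
r.movel([*p,.07],v=.15);r.movel([*p,.047],v=.05);r.movel([*p,.0404],v=.02);r.dwell(.2);st(r,"place");r.open();st(r,"open")
r.movel([*p,.09],v=.2);r.movep([*bw(-.0,.10),.16],O);st(r)
im=r.get_image("wrist");a=im["pixels"];np.savez("w6.npz",**im)
b=r.get_image("scene");np.savez("s6.npz",**b);d=r.get_image("side");np.savez("d6.npz",**d)
cv2.imwrite("pics/c6.png",np.hstack([cv2.resize(a,(400,300)),cv2.resize(b["pixels"][180:270,180:300],(400,300),interpolation=cv2.INTER_CUBIC)]))
E
```

```text
place t14.03 [0.5308 0.0123 0.0405] gap 0.0415 grip 31.6 [-0.2 -0.   3.2]
open t15.03 [0.5309 0.0135 0.0406] gap 0.0867 grip 2.8 [-0.2  3.8  5.3]
 t15.98 [0.5081 0.1103 0.1592] gap 0.0873 grip 0.0 [-0.2 -0.1  0.3]
```

View pics/c6.png

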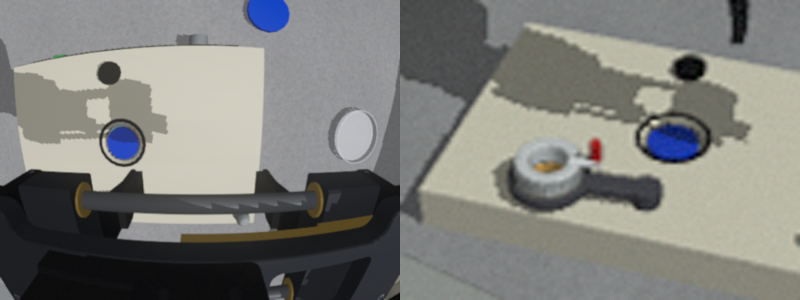

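The blue filter lies flat inside the rim, at (123,143) in the wrist half. Next I'll measure the swing arm, ring and peg from the scene and side views.

```bash
python3 - <<'E'
from h import *
from scipy.optimize import least_squares
S=dict(np.load("s6.npz"));D=dict(np.load("d6.npz"));W=dict(np.load("w1.npz"));w6=dict(np.load("w6.npz"))
def tob(p):
    c,s=np.cos(YAW),np.sin(YAW);d=p[:2]-WELL;return np.r_[c*d[0]+s*d[1],-s*d[0]+c*d[1]]
for c in blobs(hsv(w6["pixels"],*BLUE),100):print("blue",c,tob(onz(w6,c[0],.038,True)).round(4))
def tri(obs):
    f=lambda X:np.concatenate([proj(i,X)-u for i,u in obs]);s=least_squares(f,[.6,0,.08]);return s.x,s.cost
rs=[b for b in blobs(hsv(S["pixels"],(0,150,70),(8,255,255)),4) if abs(b[0][0]-238)<10 and abs(b[0][1]-225)<10]
rd=[b for b in blobs(hsv(D["pixels"],(0,150,70),(8,255,255)),4) if abs(b[0][0]-294)<12 and abs(b[0][1]-185)<12]
print(rs,rd)
if rs and rd:
    X,c=tri([(S,rs[0][0]),(D,rd[0][0])]);print("peg",X,c,"base",tob(X))
for nm,im,bx in(("S",S,(205,245,215,250)),("D",D,(290,325,180,210))):
    px=im["pixels"];h=cv2.cvtColor(px,cv2.COLOR_BGR2HSV);x0,x1,y0,y1=bx
    m=np.zeros(h.shape[:2],np.uint8);m[y0:y1,x0:x1]=((h[y0:y1,x0:x1,1]<28)&(h[y0:y1,x0:x1,2]>95))
    cs,_=cv2.findContours(m,0,1);c=max(cs,key=cv2.contourArea);M=cv2.moments(cv2.convexHull(c));u=(M["m10"]/M["m00"],M["m01"]/M["m00"])
    print(nm,"ring",u,cv2.boundingRect(c),tob(onz(im,u,.068)))
for im,uv,nm in((S,(228,207),"S"),):pass
print("w1 objective etc");
a=cv2.resize(S["pixels"][205:255,200:280],(640,400),interpolation=cv2.INTER_CUBIC)
cv2.imwrite("pics/r7.png",np.vstack([a[:300],cv2.resize(D["pixels"][165:215,270:350],(640,400),interpolation=cv2.INTER_CUBIC)[:300]]))
E
```

```text
blue (array([343.38163717,  18.00663717]), np.int32(1808)) [-0.1669  0.1875]
blue (array([157.07550201, 183.05140562]), np.int32(1245)) [0.0006 0.0007]
[(array([238.45454545, 224.72727273]), np.int32(11))] [(array([294.61538462, 184.30769231]), np.int32(13))]
peg [ 0.61324159 -0.01342454  0.08204681] 0.07259803875394517 base [ 0.07593053 -0.04260538]
S ring (224.5280303030303, 232.0) (205, 215, 40, 35) [ 0.09929165 -0.07425628]
D ring (309.817816091954, 189.5235632183908) (291, 180, 34, 23) [ 0.10485966 -0.07235091]
w1 objective etc
```

View pics/r7.png

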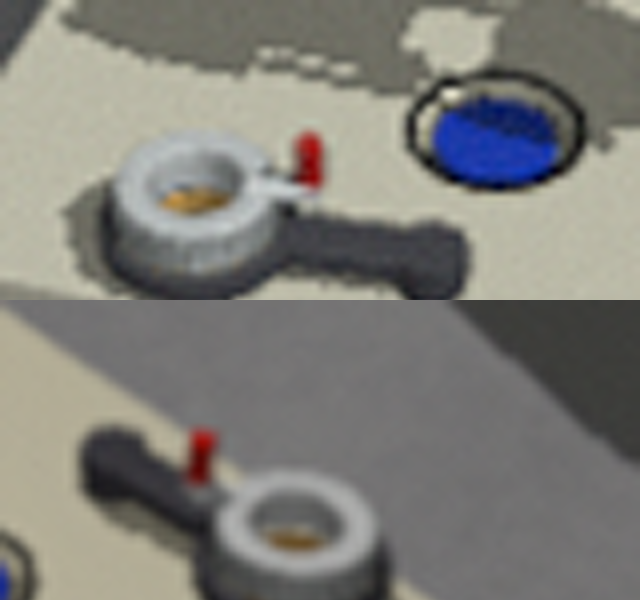

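Scene crop (top): ring-top centre at about (193,187), i.e. image (224.1,228.4). Side crop (bottom): about (300,220), i.e. (307.5,192.5). The peg stands beside the arm, and the filter is centred in the well.

```bash
python3 - <<'E'
from h import *
S=dict(np.load("s6.npz"));D=dict(np.load("d6.npz"))
def tob(p):
    c,s=np.cos(YAW),np.sin(YAW);d=p[:2]-WELL;return np.r_[c*d[0]+s*d[1],-s*d[0]+c*d[1]]
A=tob(onz(S,(224.1,228.4),.0725));B=tob(onz(D,(307.5,192.5),.0725));P=np.array([.0759,-.0426])
for C in(A,B,(A+B)/2):
    d=C-[.08,0];sw=(np.arctan2(d[1],d[0])-np.pi)%(2*np.pi)
    ph=np.arctan2(*(P-C)[::-1]);print(C,np.hypot(*d),"swing",sw,"pegdist",np.hypot(*(P-C)),"ph",ph,"q",(np.pi+4+sw-ph)%(2*np.pi))
E
```

```text
[ 0.09111975 -0.07830045] 0.07908608352168717 swing 1.7118668641216388 pegdist 0.038809310294458756 ph 1.973782937237255 q 0.5964912732945908
[ 0.08674041 -0.08051463] 0.08079628327742959 swing 1.6543181245467924 pegdist 0.039433918322587816 ph 1.8492826423812527 q 0.6634428285757465
[ 0.08893008 -0.07940754] 0.07990809524473838 swing 1.6827846210804909 pegdist 0.0390458439071468 ph 1.9110352101357484 q 0.630156757354948
```

Swing is about 1.68 and the ring reading about 0.63. The arm length (79.9 mm) and peg radius (39 mm) match the given 80 and 38. I'll swing the arm by pushing the eye with closed fingers.

```bash
cat >> h.py <<'E'
def ringc(sw):return np.array([.08-.08*np.cos(sw),-.08*np.sin(sw)])
def pusher(sw,D):
    b=1.5*np.pi+sw;return bw(*(ringc(sw)+D*np.array([np.cos(b),np.sin(b)])))
def fb(r,n=3): # wrist force in base axes, averaged
    F=np.mean([r.get_state()["wrist_force"] for _ in range(n)],0);c,s=np.cos(YAW),np.sin(YAW)
    return np.array([c*F[0]+s*F[1],-s*F[0]+c*F[1],F[2]])
E
python3 - <<'E'
from h import *;from rig import r
r.close_gripper();st(r)
p=pusher(1.72,.056);r.movep([*p,.16],O);r.movel([*p,.049],v=.15);print(fb(r))
for sw in(1.68,1.4,1.12,.84,.56,.32,.15):
    D=.044+.005*(1-sw/1.68)
    r.movel([*pusher(sw,D),.049],v=.10);print(sw,fb(r).round(1))
st(r)
im=r.get_image("scene");np.savez("s8.npz",**im);d=r.get_image("side");np.savez("d8.npz",**d)
cv2.imwrite("pics/c8.png",np.hstack([cv2.resize(im["pixels"][180:270,190:310],(400,300),interpolation=cv2.INTER_CUBIC),cv2.resize(d["pixels"][150:240,220:340],(400,300),interpolation=cv2.INTER_CUBIC)]))
E
```

```text
t17.66 [0.5088 0.1098 0.16  ] gap 0.0007 grip 0.0 [-0.4  0.5 -0.2]
[ 0.35934262 -0.1081784   1.02991856]
1.68 [ 0.4  1.3 -0.1]
1.4 [0.2 0.6 0.1]
1.12 [0.8 0.6 0.1]
0.84 [ 0.7 -0.   1.2]
0.56 [-2.  -3.8  2.2]
0.32 [-1.6 -3.7  1.2]
0.15 [-1.5 -3.2  1.4]
 t22.02 [ 0.5507 -0.0448  0.049 ] gap 0.0004 grip 1.6 [-0.7 -3.5  1.4]
```

View pics/c8.png

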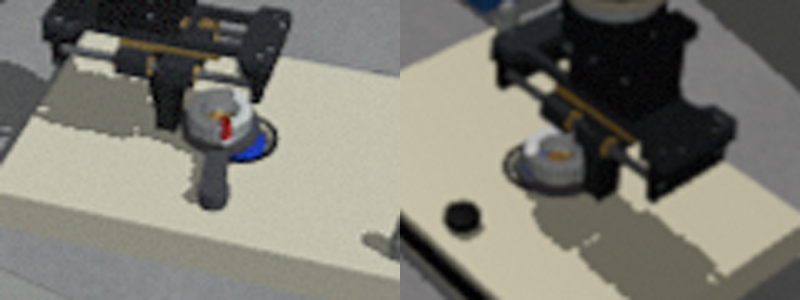

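The arm follows: the ring at (220,115) in the scene half is nearly over the well, with the peg on the post side. I'll keep pushing to the stop with force checks.

```bash
python3 - <<'E'
from h import *;from rig import r
r.movel([*pusher(.05,.049),.049],v=.08);print(fb(r).round(1))
y=-.053
while y<-.030:
    r.movel([*bw(0.0,y),.049],v=.04);f=fb(r);print(round(y,4),f.round(1))
    if f[1]<-14:break
    y+=.0015
st(r)
r.movel([*bw(0.0,-.062),.049],v=.1);r.movel([*bw(0.0,-.075),.13],v=.25);r.movep([*bw(-.09,-.12),.2],O);st(r)
S=r.get_image("scene");np.savez("s9.npz",**S);D=r.get_image("side");np.savez("d9.npz",**D)
a,b=[cv2.resize(i["pixels"][y:y+60,x:x+80],(400,300),interpolation=cv2.INTER_CUBIC) for i,x,y in((S,225,195),(D,230,165))]
cv2.imwrite("pics/c9.png",np.hstack([a,b]))
from scipy.optimize import least_squares
def tob(p):
    c,s=np.cos(YAW),np.sin(YAW);d=p[:2]-WELL;return np.r_[c*d[0]+s*d[1],-s*d[0]+c*d[1]]
u=[]
for i,x,y in((S,225,195),(D,230,165)):
    m=hsv(i["pixels"],(0,150,60),(8,255,255));k=np.zeros_like(m);k[y:y+60,x:x+80]=m[y:y+60,x:x+80];bl=blobs(k,3);print(bl);u.append((i,max(bl,key=lambda b:b[1])[0]) if bl else None)
if all(u):
    s=least_squares(lambda X:np.concatenate([proj(i,X)-v for i,v in u]),[.55,0,.08]);print("peg",s.x,s.cost,tob(s.x))
E
```

```text
[ 0.3 -5.   1.6]
-0.053 [ 1.5 -3.5  0.8]
-0.0515 [ 0.7 -5.8  0.9]
-0.05 [-0.8 -7.4  3. ]
-0.0485 [-2.5 -7.7  4. ]
-0.047 [-5.3 -9.   4.8]
-0.0455 [-4.9 -9.5  3.6]
-0.044 [-6.6 -8.8  3.9]
-0.0425 [-7.1 -9.   4.1]
-0.041 [ -7.6 -10.1   3.8]
-0.0395 [ -7.1 -15.3   2.6]
 t24.88 [ 0.5365 -0.0307  0.0486] gap 0.0006 grip 7.5 [ -3.7 -16.4   2.6]
 t26.51 [ 0.4676 -0.1226  0.1997] gap 0.0007 grip 0.0 [0.6 0.4 0.3]
[(array([260.61538462, 218.30769231]), np.int32(13))]
[]
```

View pics/c9.png

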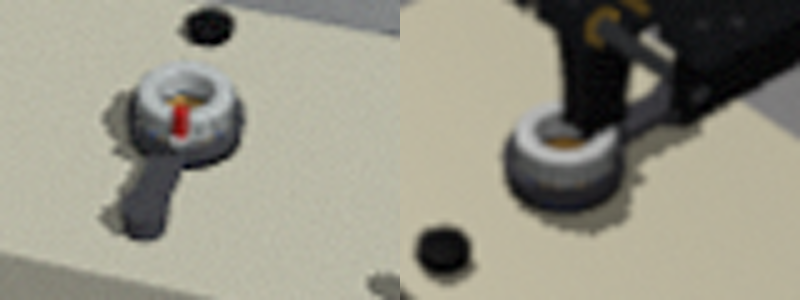

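The ring sits over the well with the arm along base x. The peg is at (260.6,218.3) in the scene view. I'll check it against the prediction, grip the free-turning peg and drive the helix, watching forces.

```bash
python3 - <<'E'
from h import *;from rig import r
S=dict(np.load("s9.npz"));c,s=np.cos(YAW),np.sin(YAW)
d=onz(S,(260.6,218.3),.0808)[:2]-WELL;b=np.array([c*d[0]+s*d[1],-s*d[0]+c*d[1]])
ph=np.arctan2(b[1],b[0]);q=np.pi+4-ph-2*np.pi;print("peg",b,np.hypot(*b),"ph",ph,"q",q)
if abs(np.hypot(*b)-.038)<.004 and -.1<q<.95:
    g=bw(.038*np.cos(ph),.038*np.sin(ph));z=.04+.033-.00225*q+.003
    r.open();r.movep([*g,.14],O);r.movel([*g,z],v=.12);print("down",fb(r).round(1));r.close_gripper();st(r,"grip");print(fb(r).round(1))
    S=r.get_image("scene");cv2.imwrite("pics/s10.png",S["pixels"])
    np.save("ph.npy",[ph,q])
E
```

```text
peg [0.03337863 0.00526171] 0.033790805110981974 ph 0.1563504308364353 q 0.7020569155737713
```

The scene ray gives a 34 mm radius, so single-view error is a few mm. I'll check with the wrist camera from above.

```bash
python3 - <<'E'
from h import *;from rig import r
r.open()
for x in(-.08,-.06,-.04):
    try:r.movep([*bw(x,0),.26],O);break
    except r.Unreachable:pass
print(x);st(r)
W=r.get_image("wrist");np.savez("w11.npz",**W);D=r.get_image("side");np.savez("d11.npz",**D);S=r.get_image("scene")
c,s=np.cos(YAW),np.sin(YAW)
def tob(p):
    d=p[:2]-WELL;return np.r_[c*d[0]+s*d[1],-s*d[0]+c*d[1]]
for n,i,f in(("W",W,1),("D",D,0),("S",S,0)):
    for bl,a in blobs(hsv(i["pixels"],(0,150,60),(8,255,255)),3):
        X=tob(onz(i,bl,.0808,bool(f)))
        if np.hypot(*X)<.08:print(n,bl,a,X,np.hypot(*X),np.arctan2(*X[::-1]))
px=W["pixels"];u=proj(W,np.r_[bw(0,0),.072],True).astype(int);print("exp ring px",u)
cv2.imwrite("pics/w11.png",cv2.resize(px[u[1]-60:u[1]+90,u[0]-80:u[0]+80],(640,600),interpolation=cv2.INTER_CUBIC))
E
```

```text
-0.08
 t28.73 [ 0.4519 -0.0051  0.26  ] gap 0.0871 grip 0.0 [-0.8 -0.9 -0.3]
D [271.45454545 181.27272727] 11 [0.03721086 0.00870688] 0.038215940161465595 0.22985225947660629
S [260.61538462 218.30769231] 13 [0.03339685 0.00531011] 0.03381636714852952 0.1576804049832783
exp ring px [254 229]
```

View pics/w11.png

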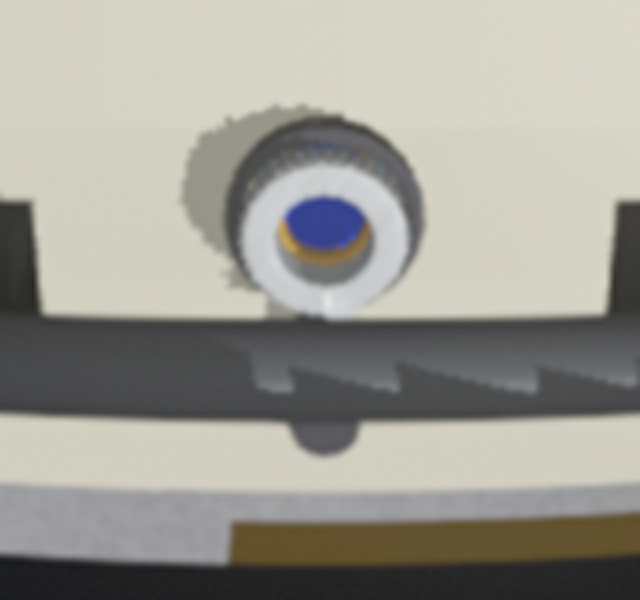

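The wrist crop shows the ring-top centre at image (255.7,229) against (254,229) expected, so the arm is home over the well, with the filter visible through it. The side view puts the peg at radius 38.2 mm and phi 0.23, which matches the prediction. I'll grip it and turn.

```bash
cat >> h.py <<'E'
C=np.array([.0005,.0007])
def peg(ph,dz=.003):
    q=4-np.pi-ph;return np.r_[bw(C[0]+.038*np.cos(ph),C[1]+.038*np.sin(ph)),.073-.00225*q+dz]
E
python3 - <<'E'
from h import *;from rig import r
ph=.22;g=peg(ph);r.movep([*g[:2],.13],O);r.movel(g,v=.12);print("down",fb(r).round(1));r.close_gripper();st(r,"grip");print(fb(r).round(1))
if .006<r.get_state()["finger_gap"]<.012:
    for k in range(4):
        ph-=.2;r.movel(peg(ph),v=.07);print(round(ph,2),fb(r).round(1))
    st(r);np.save("ph.npy",ph)
E
```

```text
down [ 0.2  0.4 -0.1]
grip t31.51 [0.5648 0.0287 0.0746] gap 0.0085 grip 30.0 [-0.5 -1.4  0.4]
[-0.8 -1.2  0.4]
0.02 [ 0.1 -1.7  0.5]
-0.18 [ 1.4 -1.9  0.2]
-0.38 [ 2.6 -1.8 -0.3]
-0.58 [ 1.5 -2.8  0.5]
 t32.54 [ 0.5658 -0.0017  0.0729] gap 0.0088 grip 30.0 [ 2.1 -2.4  0.5]
```

```bash
python3 - <<'E'
from h import *;from rig import r
ph=float(np.load("ph.npy"))
while ph>-np.pi+.1:
    ph-=.2;r.movel(peg(ph),v=.07);f=fb(r);print(round(ph,2),f.round(1))
    if np.hypot(*f[:2])>20:break
st(r);np.save("ph.npy",ph)
E
```

```text
-0.78 [ 3.1 -4.3  1.3]
-0.98 [ 1.6 -5.3  1. ]
-1.18 [ 0.8 -6.2  0.5]
-1.38 [ 0.6 -6.7  1.3]
-1.58 [-2.  -6.5  2.5]
-1.78 [-2.8 -6.3  4. ]
-1.98 [-4.8 -5.4  3.3]
-2.18 [-5.4 -4.4  4.5]
-2.38 [-5.6 -3.7  5.4]
-2.58 [-6.2 -1.4  6.2]
-2.78 [-6.2 -1.4  7.2]
-2.98 [-6.9 -0.4 10.3]
-3.18 [-5.9 -9.   9.8]
 t35.90 [0.4932 0.005  0.0674] gap 0.0087 grip 30.0 [ -3.9 -10.    9.8]
```

```bash
python3 - <<'E'
from h import *;from rig import r
g=peg(-3.18)
for k in range(1,5):
    y=np.array([-np.sin(YAW),np.cos(YAW),0])*.001*k
    r.movel(g+y,v=.03);f=fb(r);print(k,f.round(1))
    if f[1]<-20:break
e=r.get_state()["eef_pos"];d=e[:2]-WELL;c,s=np.cos(YAW),np.sin(YAW);print("peg base",c*d[0]+s*d[1],-s*d[0]+c*d[1]);st(r)
r.open();print(fb(r).round(1));r.movel([*e[:2],.15],v=.2);r.movep([*bw(-.08,0),.26],O)
W=r.get_image("wrist");D=r.get_image("side");S=r.get_image("scene");st(r)
def tob(p):
    d=p[:2]-WELL;return np.r_[c*d[0]+s*d[1],-s*d[0]+c*d[1]]
for n,i,f in(("W",W,1),("D",D,0),("S",S,0)):
    for bl,a in blobs(hsv(i["pixels"],(0,150,50),(8,255,255)),3):
        X=tob(onz(i,bl,.0738 if not f else .08,bool(f)))
        if np.hypot(*X)<.08:print(n,bl,a,X,np.hypot(*X),np.arctan2(*X[::-1]))
u=proj(W,np.r_[bw(0,0),.064],True).astype(int);print(u)
a=cv2.resize(W["pixels"][u[1]-80:u[1]+70,u[0]-100:u[0]+100],(400,300),interpolation=cv2.INTER_CUBIC)
b=cv2.resize(S["pixels"][180:270,200:320],(400,300),interpolation=cv2.INTER_CUBIC)
cv2.imwrite("pics/z12.png",np.hstack([a,b]))
E
```

```text
1 [ -6.3 -11.   10. ]
2 [ -4.8 -13.1  10.1]
3 [ -4.3 -15.9   8.4]
4 [ -4.9 -18.7   7.9]
peg base -0.03739443046780718 0.0019294830865372002
 t36.90 [0.493  0.0061 0.0675] gap 0.0083 grip 30.1 [ -0.8 -19.3   7.9]
[0.3 0.1 0. ]
 t39.68 [ 0.4512 -0.0047  0.2587] gap 0.0869 grip 0.0 [-0.3 -0.4 -0.5]
W [251.64285714 203.73809524] 42 [-0.03819657 -0.00212535] 0.03825564958231535 -3.08600744399119
D [251.78571429 195.78571429] 14 [-0.0375506   0.00207904] 0.03760811112964102 3.086282850434985
S [264.88888889 202.5       ] 18 [-0.04449568 -0.0039776 ] 0.044673111258807005 -3.0524367108784487
[253 227]
```

View pics/z12.png

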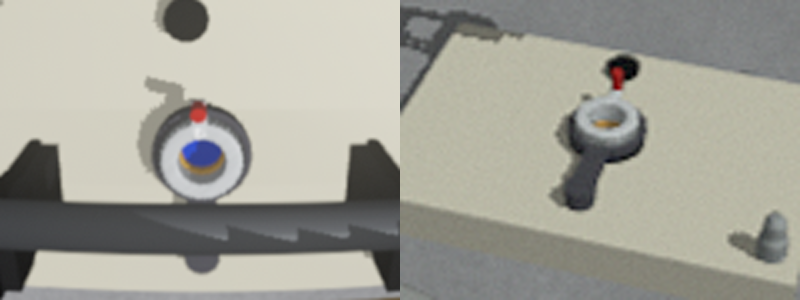

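Both views show the ring over the well with the peg on the robot's side. The peg stalled hard against its stop with the arm pushed the same way. I'll do one confirming shove from the -y side, then hand in.

```bash
python3 - <<'E'
from h import *;from rig import r
r.close_gripper();p=lambda y:[*bw(-.038,y),.068]
r.movep([*bw(-.038,-.035),.12],O);r.movel(p(-.035),v=.12)
y=-.028;c,s=np.cos(YAW),np.sin(YAW)
while y<-.002:
    r.movel(p(y),v=.05);f=fb(r);e=r.get_state()["eef_pos"][:2]-WELL;print(round(y,4),round(-s*e[0]+c*e[1],4),f.round(1))
    if f[1]<-20:break
    y+=.002
r.movel(p(y-.02),v=.1);r.movel([*bw(-.038,-.04),.15],v=.2);r.movep([*bw(-.08,0),.26],O);st(r)
W=r.get_image("wrist");D=r.get_image("side")
def tob(p):
    d=p[:2]-WELL;return np.r_[c*d[0]+s*d[1],-s*d[0]+c*d[1]]
for n,i,f in(("W",W,1),("D",D,0)):
    for bl,a in blobs(hsv(i["pixels"],(0,150,50),(8,255,255)),3):
        X=tob(onz(i,bl,.0738 if not f else .08,bool(f)))
        if np.hypot(*X)<.08:print(n,bl,a,X)
E
```

```text
-0.028 -0.0273 [ 0.1 -0.2 -0.4]
-0.026 -0.0259 [-0.2  0.6 -0.3]
-0.024 -0.0239 [ 0.4 -0.5 -0.5]
-0.022 -0.0219 [ 0.7 -0.2  0.5]
-0.02 -0.0199 [ 0.  -0.   0.5]
-0.018 -0.0178 [ 0.2  0.3 -0.2]
-0.016 -0.016 [ 0.7 -0.5 -0.4]
-0.014 -0.0141 [ 0.5 -1.7 -0.5]
-0.012 -0.0134 [-0.1 -7.5  0.3]
-0.01 -0.0128 [  1.4 -12.1  -0.8]
-0.008 -0.0121 [  1.3 -16.6  -1.4]
-0.006 -0.0115 [  0.4 -20.5  -2. ]
 t47.10 [ 0.4513 -0.0039  0.259 ] gap 0.0005 grip 0.0 [ 0.2 -0.4  0.4]
W [251.47727273 203.20454545] 44 [-0.03865914 -0.0022013 ]
D [251.9375 195.9375] 16 [-0.03762838  0.00135343]
```

```bash
python3 -c "
from rig import r
print(r.sign_off())"
```

```text
the job is handed in; nothing more can be done
None
```

I handed the job in at about 47 s. The spacer is in the well with the filter flat on it, and the ring arm is over the well with the ring screwed home against its stop. I let go of the glass about 4–5 mm above its seat, because the fingers are too thick to enter the well.

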